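# Find and release the key left latched on the book press control box

## Task

One of the four keys on the book press's control box has been left latched down. Tap each key lightly with the fingertips and lift off again, one after the other from the robot's left to its right, to find which one it is, without letting it go yet and without pushing a free key well down; then press the latched key fully in so that it unlatches, and let it come up so that all four stand up level. Only touch and press with the fingertips; do not pick up or shift any of the loose things lying about.

Things in the scene. Friction and masses are not known exactly. Their poses are not given: they have to be found in the camera images.
- panel: control box, grey, 140 mm (its x) by 260 mm (its y) by 55 mm high, fixed to the table; origin at the centre of its underside, on the table. x points away from the robot, y along the key row to the robot's left, z up; turned by up to 0.3 rad. Four keys stand in a row on its top, centred at x = -22 mm, y = +72, +24, -24, -72 mm. Exactly one starts latched, any of them.
- key_1: first key from the robot's left (panel y = +72 mm), one of four identical off-white caps 34 mm (x) by 30 mm (y); origin at the centre of its top face, axes as the panel's. It slides straight down. Its top stands 70 mm above the table when up, 66 mm latched, 61 mm fully in. A free key yields at 1.5 N and is sprung at 0.7 N per mm; pushing it more than 6 mm down is a fault.
- key_2: second key from the robot's left (panel y = +24 mm), one of four identical off-white caps 34 mm (x) by 30 mm (y); origin at the centre of its top face, axes as the panel's. It slides straight down. Its top stands 70 mm above the table when up, 66 mm latched, 61 mm fully in. The latched key does not yield below 4.3 N; pushed 2.5 mm further (6 N; fully in 8 N) its catch lets go, and it rises when left.
- key_3: third key from the robot's left (panel y = -24 mm), one of four identical off-white caps 34 mm (x) by 30 mm (y); origin at the centre of its top face, axes as the panel's. It slides straight down. Its top stands 70 mm above the table when up, 66 mm latched, 61 mm fully in. A touch of 1 to 3 N is a good tap; leave a key before touching the next.
- key_4: fourth key from the robot's left (panel y = -72 mm), one of four identical off-white caps 34 mm (x) by 30 mm (y); origin at the centre of its top face, axes as the panel's. It slides straight down. Its top stands 70 mm above the table when up, 66 mm latched, 61 mm fully in.
- bone_folder: loose flat bone-coloured folding tool, 18 x 140 x 5 mm, lying on the box's top behind the keys; origin under its middle. Bystander.
- stop_stick: loose wooden stick, 22 x 200 x 18 mm, on the table in front of the box; origin under its middle. Bystander.
- glue_jar: loose closed jar, 56 mm across, 70 mm high, on the table left of the box; origin under its middle. Bystander.
- steel_weight: loose steel block, 60 x 45 x 35 mm, on the table right of the box; origin under its middle. Bystander.
- glue_brush: loose brush with a wooden handle lying behind the box; origin on its underside. Bystander.
- notebook_a: loose cream notebook, 148 x 105 x 14 mm, far left on the table; origin under its middle. Bystander.
- notebook_b: loose cream notebook, 148 x 105 x 14 mm, far right on the table; origin under its middle. Bystander.

How it is judged:
On the way, in this order (a step that is already met when the one before it is completed fails the run):
1. the first key from the left is tapped lightly (touched with more than 0.4 N, its top not pushed more than 6 mm below its up height) (contact force between the fingers and key_1 above 0.4 N and z of key_1 in the frame of panel above 0.064 m), for 0.02 s.
2. the second key from the left is tapped lightly (touched with more than 0.4 N, its top not pushed more than 6 mm below its up height) (contact force between the fingers and key_2 above 0.4 N and z of key_2 in the frame of panel above 0.064 m), for 0.02 s.
3. the third key from the left is tapped lightly (touched with more than 0.4 N, its top not pushed more than 6 mm below its up height) (contact force between the fingers and key_3 above 0.4 N and z of key_3 in the frame of panel above 0.064 m), for 0.02 s.
4. the fourth key from the left is tapped lightly (touched with more than 0.4 N, its top not pushed more than 6 mm below its up height) (contact force between the fingers and key_4 above 0.4 N and z of key_4 in the frame of panel above 0.064 m), for 0.02 s.
5. the fingers have left the keys and the latched key is still down (contact force between the fingers and key_1 below 0.05 N and contact force between the fingers and key_2 below 0.05 N and contact force between the fingers and key_3 below 0.05 N and contact force between the fingers and key_4 below 0.05 N and z of any of key_1, key_2, key_3, key_4 in the frame of panel below 0.0672 m), for 0.1 s.
6. all four keys stand up (z of each of key_1, key_2, key_3, key_4 in the frame of panel above 0.0685 m), for 0.2 s.
At the end, for the whole second after the job is handed in: all four keys stand up (each top within 1.5 mm of its up height) and no loose thing has been shifted by 15 mm or more (all of step 6 and distance of each of notebook_a, notebook_b, stop_stick, glue_jar, steel_weight, bone_folder, glue_brush from where it was at the start of the episode below 0.015 m); the robot touches nothing.
It fails at once if a free key is pushed more than 6 mm down while another key is down ((z of key_1 in the frame of panel below 0.064 m and z of key_2 in the frame of panel below 0.0672 m) or (z of key_1 in the frame of panel below 0.064 m and z of key_3 in the frame of panel below 0.0672 m) or (z of key_1 in the frame of panel below 0.064 m and z of key_4 in the frame of panel below 0.0672 m) or (z of key_2 in the frame of panel below 0.064 m and z of key_1 in the frame of panel below 0.0672 m) or (z of key_2 in the frame of panel below 0.064 m and z of key_3 in the frame of panel below 0.0672 m) or (z of key_2 in the frame of panel below 0.064 m and z of key_4 in the frame of panel below 0.0672 m) or (z of key_3 in the frame of panel below 0.064 m and z of key_1 in the frame of panel below 0.0672 m) or (z of key_3 in the frame of panel below 0.064 m and z of key_2 in the frame of panel below 0.0672 m) or (z of key_3 in the frame of panel below 0.064 m and z of key_4 in the frame of panel below 0.0672 m) or (z of key_4 in the frame of panel below 0.064 m and z of key_1 in the frame of panel below 0.0672 m) or (z of key_4 in the frame of panel below 0.064 m and z of key_2 in the frame of panel below 0.0672 m) or (z of key_4 in the frame of panel below 0.064 m and z of key_3 in the frame of panel below 0.0672 m)).
It fails at once if a key is pushed with more than 40 N (contact force between the fingers and key_1 above 40 N or contact force between the fingers and key_2 above 40 N or contact force between the fingers and key_3 above 40 N or contact force between the fingers and key_4 above 40 N).
It fails at once if a bystander is shifted or lifted by more than 15 mm (distance of any of notebook_a, notebook_b, stop_stick, glue_jar, steel_weight, bone_folder, glue_brush from where it was at the start of the episode above 0.015 m).
It also fails if it takes over 53 s, if anything falls off the work surface, if the arm or the gripper's body presses on something with over 40 N, if the wrist force passes 120 N, or if a joint passes its speed limit or range.

## Robot

A 6-joint arm with a two-finger parallel gripper is mounted at the origin on the work surface. World frame = base frame: x ahead of the robot, y to its left, z up, the work surface at z = 0. Lengths are in m, angles in rad, forces in N, time in s.
With the tool pointing down it reaches from about 0.375 to 0.975 m from the base axis. Payload 3.8 kg.
Tool frame: the origin (TCP) lies between the finger pads; the fingertips stand 22 mm ahead of it and the grasp point (between the pads) lies 3 mm ahead of it; z points along the fingers, y is the direction in which the jaws open and shut (so a half turn about z gives the same grasp; the last joint's range is limited). The gripper opens to 85 mm and grips with 20 to 120 N. Pads are 22 mm wide; open, the fingers measure 114 mm over their backs; the gripper's body (76 mm by 85 mm) begins 54 mm behind the grasp point. The pads swing forward as they close: fully open they stand 13 mm farther back than shut.
Start: joints at [1.231, 0.264, 1.604, -0, 1.274, -0.037], TCP at [0.201, 0.644, 0.215] pointing down, gripper open.
Joint ranges: [-2.63, 2.63], [-0.94, 2.18], [0.31, 2.57], [-1.31, 4.45], [0, 2.66], [-2.55, 2.55]. Speed limits (rad/s): [2.57, 2.57, 3.14, 3.14, 3.14, 3.14].

## Interface

Orientations are given as a rotation vector (axis times angle).
In Python, from workcell import * gives the robot as it stands.
- The arm moves only by the tool step_arm, never from a script. Its argument "motion" is a list that holds one entry, the list of rows, each a list of 7 numbers: the finger opening in m, from 0 to 0.0854, then the shift along the world's x, y, z in m, then the turn, a rotation vector about the world's x, y, z in degrees. A call has exactly 8 rows; each row is the pose to reach, as a shift and turn from the pose measured when the call began; what a row does not reach only later rows make up. A row lasts 1/8 s, in which the tool goes at most 62.5 mm and 10.7 degrees, less where a joint would pass 70% of its speed; a pose out of reach is approached as far as the arm can. A call with a gripper value outside its range is refused whole. The fingers move at their own pace and stop on an object; "newtons" is the grip in N (left out, the last holds). Time passes only in rows, so rows that repeat a pose let the fingers close, or fill a call up. It gives the time, the measured TCP pose, the force and the opening at its end, in the units of the state.
- read_state(): the state, without advancing time (a new reading comes with each control period).
- read_camera(name): name is "side" or "top"; returns (picture, depth): 400x640x3 uint8, blue, green, red; 400x640 float32, m along the optical axis (not along the pixel's ray), 0 where there is no reading.
- get_calibration(name): a dict with "K" (3x3 intrinsics, pixels), "world_from_camera" (4x4, takes a point from camera to world coordinates). Camera axes: x right, y down, z forward; pixel columns grow to the right and rows downward; lengths in m; the calibration is good to about 2 mm. A picture is of the moment at which its call begins. get_calibration takes no time and is no camera call.
- finish_job(): hands the job in, once; it reports no verdict.
Trained networks look in the newest picture that a camera, given by its name, has taken for a name from the list of things; names that differ only in an ending like _2 or _b are one class to them, and where a whole thing is asked for, a point or a joint stands for the part that bears it (a point fixed in the world has none). Each returns a list of dicts, best first, with "score" (0 to 1); they miss things now and then, are a little off and sometimes report something else, mostly with a low value. They report only what shows in the picture. A call takes as long as a camera call.
- spot_in(camera, thing): "xyz" ([x, y, z] in m, in the coordinates of the camera as it stood for that picture, good to about 4 mm: the middle of the surface that is visible of it).
- regions_of(camera, thing): "region" (400x640 bool, what is visible of it).
The state is a dict: "time": time; "q": joint angles; "joint_vel": joint speeds; "joint_torque": joint torques, N m; "tool_pos": TCP position; "tcp_rot": TCP orientation; "wrist_force": force on the tool from outside, world axes, zero at the start; "torque": the same for the moment, N m; "width": opening from 0.0 (shut) to 1.0 (fully open).
Only numpy, scipy, OpenCV 4.12 (cv2) and the standard library are available. Lean on these libraries where they do the work, as an engineer would, in place of code of your own. Each camera call takes 0.05 s, during which the arm holds its last target. There are 200 camera calls.

## Working session

There is one attempt and no reset: what is moved stays moved. The work goes in short steps, Python scripts to look and compute and a tool call to move; the robot and the scene stay as the last step left them, time stands still between calls to the robot, and variables do not carry over. Pictures are saved under pics/ and viewed, on a budget of 10 in all, crops included, one or two more only if the job needs it, and the job is handed in when it is done.

Besides the shell and the picture viewer there is one more tool, called after "Request:" in YAML: its name, and indented under it one key for each argument. step_arm: Moves the arm, as the interface text tells. Its arguments: {"type":"object","properties":{"motion":{"type":"array"},"newtons":{"type":"number"}},"required":["motion"]}

```bash
mkdir -p pics; cat > h.py <<'E'
from workcell import *
import numpy as np, cv2
def world(cam,u,v,d):
    c=get_calibration(cam);K=c["K"];T=np.array(c["world_from_camera"])
    p=np.stack([(u-K[0][2])/K[0][0]*d,(v-K[1][2])/K[1][1]*d,d,np.ones_like(d)],-1)
    return (p@T.T)[...,:3]
def cloud(cam,depth):
    v,u=np.mgrid[:400,:640].astype(float)
    return world(cam,u,v,depth.astype(float))
E
python3 - <<'E'
from h import *
for c in("top","side"):
    im,d=read_camera(c); cv2.imwrite(f"pics/{c}0.png",im); np.save(f"{c}0.npy",d)
    T=np.array(get_calibration(c)["world_from_camera"])
    print(c,T.round(3).tolist())
    P=cloud(c,d)
    for t in("key_1","panel"):
        for r in regions_of(c,t):
            m=r["region"]&(d>0); q=P[m]; vv,uu=np.nonzero(m)
            print(t,round(r["score"],2),m.sum(),"px",uu.mean().round(),vv.mean().round(),"xyz",np.median(q,0).round(4) if len(q) else None)
s=read_state();print(s)
E
```

```text
top [[0.025, -0.992, 0.125, 0.355], [-1.0, -0.026, -0.004, 0.008], [0.007, -0.125, -0.992, 1.824], [0.0, 0.0, 0.0, 1.0]]
key_1 0.62 2738 px 346.0 222.0 xyz [ 0.4976 -0.0943  0.0565]
key_1 0.55 65 px 325.0 220.0 xyz [ 0.5038 -0.0187  0.07  ]
key_1 0.49 89 px 363.0 233.0 xyz [ 0.462  -0.1549  0.0647]
panel 0.58 2735 px 346.0 222.0 xyz [ 0.4976 -0.0935  0.0565]
side [[0.959, -0.18, 0.219, 0.356], [-0.284, -0.6, 0.748, -0.755], [-0.004, -0.78, -0.626, 0.712], [0.0, 0.0, 0.0, 1.0]]
key_1 0.56 159 px 287.0 251.0 xyz [ 0.4607 -0.1593  0.0678]
key_1 0.55 155 px 289.0 237.0 xyz [ 0.475  -0.1181  0.0717]
panel 0.59 4672 px 297.0 245.0 xyz [ 0.4907 -0.1438  0.0574]
{'time': 0.3, 'q': array([ 1.23109258e+00,  2.64246784e-01,  1.60450013e+00, -2.17859597e-06,
        1.27369189e+00, -3.69028116e-02]), 'joint_vel': array([ 0.00167509, -0.0006411 , -0.00406948,  0.00012175,  0.00087499,
        0.00137334]), 'joint_torque': array([ 2.36239739e-04, -5.14399409e+01, -3.66969109e+01, -1.16291690e-04,
        7.82258052e-03, -5.07444412e-06]), 'tool_pos': array([0.20119214, 0.64402438, 0.2141754 ]), 'tcp_rot': array([-4.73798957e-01, -3.10550075e+00,  1.30618808e-03]), 'wrist_force': array([ 0.01478249, -0.08496251,  0.21978615]), 'torque': array([ 0.03936083,  0.06876003, -0.00300581]), 'width': 0.9956977359051665}
```

```bash
python3 - <<'E'
from h import *
a=cv2.imread("pics/top0.png")[160:290,270:430];b=cv2.imread("pics/side0.png")[170:320,210:390]
cv2.imwrite("pics/c0.png",np.hstack([cv2.resize(a,(400,325),interpolation=2),cv2.resize(b,(390,325),interpolation=2)]))
for c in("top","side"):
    d=np.load(c+"0.npy");P=cloud(c,d);ok=d>0
    win=ok&(abs(P[...,0]-.49)<.16)&(abs(P[...,1]+.095)<.19)
    flat=win&(P[...,2]>.049)&(P[...,2]<.075)
    n,l,s,cc=cv2.connectedComponentsWithStats(flat.astype(np.uint8))
    i=1+s[1:,4].argmax();q=P[l==i]
    r=cv2.minAreaRect((q[:,:2]*1000).astype(np.float32));print(c,"panel",r,"z",np.percentile(q[:,2],[10,50,90]).round(4))
    k=win&(P[...,2]>.0615)&(P[...,2]<.078)
    n,l,s,cc=cv2.connectedComponentsWithStats(k.astype(np.uint8),connectivity=4)
    for j in range(1,n):
        if s[j,4]>15:
            q=P[l==j];r=cv2.minAreaRect((q[:,:2]*1000).astype(np.float32))
            print(s[j,4],cc[j].round(),q.mean(0).round(4),np.median(q[:,2]).round(4),np.round(r[0]),np.round(r[1]),round(r[2]))
E
```

```text
top panel ((503.397705078125, -93.56930541992188), (259.2667236328125, 140.77432250976562), 73.24567413330078) z [0.0516 0.0571 0.0657]
136 [300. 202.] [0.5644 0.0718 0.0703] 0.0702 [564.  71.] [46. 43.] 2
84 [325. 221.] [ 0.5024 -0.0176  0.0697] 0.0698 [504. -19.] [36. 35.] 89
77 [338. 224.] [ 0.4901 -0.0644  0.0699] 0.0708 [491. -65.] [32. 34.] 64
80 [350. 229.] [ 0.476  -0.109   0.0698] 0.0698 [ 476. -109.] [32. 34.] 75
75 [363. 233.] [ 0.4632 -0.1558  0.0668] 0.0665 [ 463. -155.] [35. 38.] 46
side panel ((504.0382995605469, -94.87593078613281), (262.0300598144531, 140.08938598632812), 73.21503448486328) z [0.0558 0.0578 0.0678]
190 [305. 186.] [0.5646 0.0666 0.0709] 0.0721 [565.  70.] [47. 47.] 12
127 [291. 210.] [ 0.5029 -0.0241  0.0707] 0.0718 [503. -21.] [29. 32.] 76
97 [318. 217.] [ 0.5672 -0.0592  0.0629] 0.0626 [567. -59.] [69. 17.] 69
137 [290. 223.] [ 0.4891 -0.0693  0.0707] 0.0717 [490. -66.] [29. 33.] 69
107 [317. 237.] [ 0.5435 -0.1287  0.0628] 0.0626 [ 544. -126.] [71. 17.] 70
157 [289. 236.] [ 0.4753 -0.115   0.0705] 0.0717 [ 476. -112.] [31. 34.] 76
160 [288. 251.] [ 0.4619 -0.1587  0.0675] 0.0678 [ 463. -154.] [39. 33.] 71
```

View pics/c0.png

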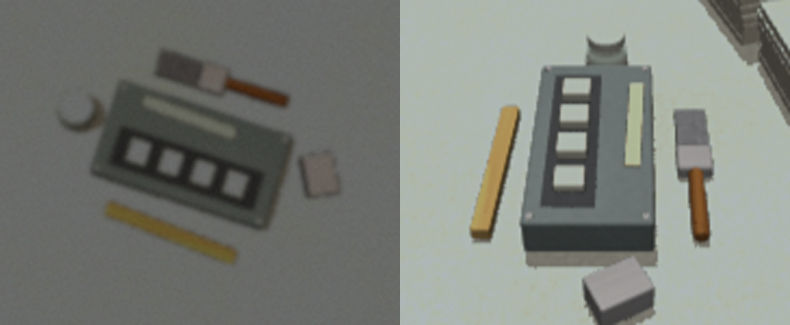

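Request:
step_arm:
  motion:
    - [[0,0.015,-0.033,0,0,0,0],[0,0.04,-0.088,0,0,0,0],[0,0.065,-0.143,0,0,0,0],[0,0.09,-0.198,0,0,0,0],[0,0.115,-0.253,0,0,0,0],[0,0.14,-0.307,0,0,0,0],[0,0.165,-0.362,0,0,0,0],[0,0.19,-0.417,0,0,0,0]]
  newtons: 20

```text
time: 1.3
tool_pos: [0.3918, 0.2254, 0.2146]
tcp_rot: [0.473, 3.105, -0.0]
wrist_force: [0.6, 0.3, 1.2]
width: -0.001
```

Request:
step_arm:
  motion:
    - [[0,0.023,-0.05,0,0,0,0],[0,0.046,-0.1,0,0,0,0],[0,0.068,-0.15,-0.01,0,0,0],[0,0.091,-0.2,-0.03,0,0,0],[0,0.105,-0.231,-0.06,0,0,0],[0,0.1114,-0.2442,-0.085,0,0,0],[0,0.1114,-0.2442,-0.095,0,0,0],[0,0.1114,-0.2442,-0.095,0,0,0]]

```text
time: 2.3
tool_pos: [0.5023, -0.0183, 0.119]
tcp_rot: [-0.473, -3.105, -0.0]
wrist_force: [0.8, 1.2, 0.6]
width: 0.001
```

```bash
python3 - <<'E'
from h import *
im,d=read_camera("side");P=cloud("side",d)
w=(d>0)&(abs(P[...,0]-.502)<.04)&(abs(P[...,1]+.02)<.04)&(P[...,2]>.076)&(P[...,2]<.2)
q=P[w];z=np.sort(q[:,2]);print(len(q),z[:15].round(4))
lo=q[q[:,2]<z[0]+.012];print(lo.mean(0).round(4),lo.min(0).round(4),lo.max(0).round(4))
cv2.imwrite("pics/s1.png",cv2.resize(im[130:290,200:400],(800,640),interpolation=2)[:600])
s=read_state();print(s["tool_pos"],s["wrist_force"])
E
```

```text
118 [0.1364 0.1367 0.1385 0.1388 0.1391 0.1399 0.1401 0.1401 0.142  0.1434
 0.1437 0.1444 0.1446 0.1447 0.1453]
[ 0.5022 -0.0243  0.1434] [ 0.4916 -0.0328  0.1364] [ 0.5162 -0.0146  0.1484]
[ 0.50307648 -0.01822016  0.1199574 ] [0.13619231 0.70251043 0.41067415]
```

View pics/s1.png

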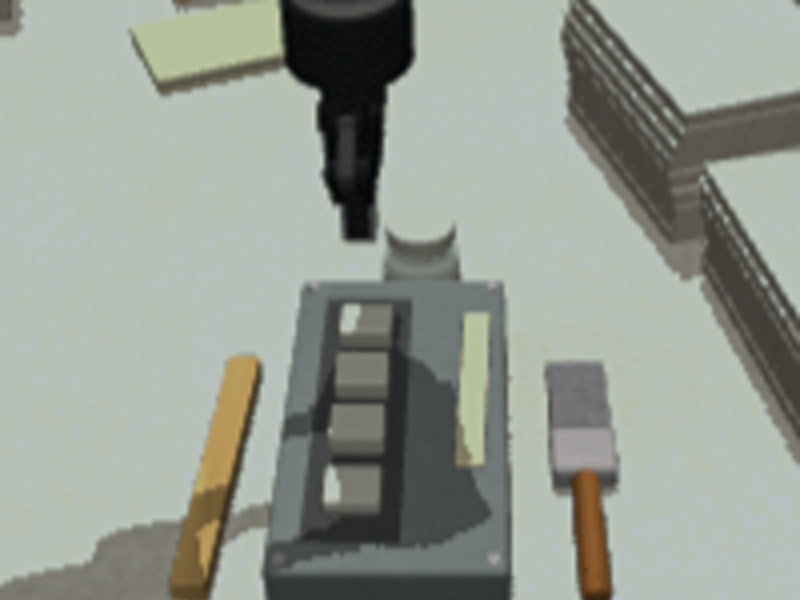

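```bash
python3 - <<'E'
from h import *
c=get_calibration("side");K=np.array(c["K"]);T=np.array(c["world_from_camera"])
for v in (188,189.5,191):
    r=T[:3,:3]@np.linalg.inv(K)@[290,v,1]
    for y in(-.018,-.033):
        t=(y-T[1,3])/r[1];print(v,y,(T[:3,3]+t*r).round(4))
E
```

```text
188 -0.018 [ 0.5048 -0.018   0.1399]
188 -0.033 [ 0.5018 -0.033   0.1516]
189.5 -0.018 [ 0.5046 -0.018   0.1352]
189.5 -0.033 [ 0.5016 -0.033   0.1469]
191 -0.018 [ 0.5044 -0.018   0.1304]
191 -0.033 [ 0.5013 -0.033   0.1423]
```

```bash
python3 - <<'E'
from h import *
im,d=read_camera("side");P=cloud("side",d)
for v in range(170,214,3): print(v,[(im[v,u].tolist(),d[v,u].round(3),P[v,u].round(3).tolist()) for u in (288,292)])
im,d=read_camera("top");P=cloud("top",d)
w=(d>0)&(abs(P[...,0]-.502)<.1)&(abs(P[...,1]+.02)<.1)&(P[...,2]>.1);print(w.sum(),P[w].mean(0))
cv2.imwrite("pics/t1.png",cv2.resize(im[150:270,250:410],(800,600),interpolation=2))
E
```

```text
170 [([47, 46, 45], np.float32(0.84), [0.492, -0.072, 0.234]), ([18, 18, 16], np.float32(0.857), [0.503, -0.061, 0.224])]
173 [([43, 42, 42], np.float32(0.839), [0.49, -0.077, 0.229]), ([17, 14, 13], np.float32(0.844), [0.5, -0.076, 0.226])]
176 [([26, 24, 25], np.float32(0.856), [0.492, -0.068, 0.214]), ([8, 9, 5], np.float32(0.858), [0.501, -0.068, 0.212])]
179 [([16, 16, 13], np.float32(0.886), [0.495, -0.048, 0.191]), ([9, 8, 6], np.float32(0.876), [0.503, -0.059, 0.197])]
182 [([16, 14, 13], np.float32(0.913), [0.498, -0.031, 0.169]), ([39, 40, 39], np.float32(0.924), [0.509, -0.025, 0.163])]
185 [([14, 14, 11], np.float32(0.919), [0.498, -0.03, 0.16]), ([35, 35, 34], np.float32(0.926), [0.508, -0.027, 0.155])]
188 [([13, 10, 10], np.float32(0.923), [0.497, -0.032, 0.152]), ([25, 25, 24], np.float32(0.928), [0.507, -0.031, 0.149])]
191 [([172, 184, 174], np.float32(1.154), [0.531, 0.144, 0.004]), ([177, 185, 175], np.float32(1.156), [0.543, 0.142, 0.003])]
194 [([181, 192, 182], np.float32(1.144), [0.528, 0.131, 0.003]), ([178, 192, 182], np.float32(1.144), [0.539, 0.127, 0.003])]
197 [([189, 192, 182], np.float32(1.136), [0.525, 0.119, 0.001]), ([181, 191, 181], np.float32(1.134), [0.536, 0.114, 0.002])]
200 [([147, 150, 141], np.float32(1.034), [0.508, 0.036, 0.058]), ([144, 150, 141], np.float32(1.035), [0.519, 0.033, 0.058])]
203 [([117, 119, 110], np.float32(1.026), [0.505, 0.024, 0.057]), ([118, 120, 110], np.float32(1.027), [0.516, 0.022, 0.057])]
206 [([160, 170, 161], np.float32(0.992), [0.499, -0.006, 0.073]), ([98, 106, 106], np.float32(0.99), [0.509, -0.011, 0.074])]
209 [([180, 191, 182], np.float32(0.983), [0.496, -0.018, 0.072]), ([111, 121, 121], np.float32(0.984), [0.506, -0.02, 0.072])]
212 [([170, 183, 178], np.float32(0.973), [0.493, -0.03, 0.072]), ([118, 128, 129], np.float32(0.973), [0.503, -0.033, 0.073])]
1839 [ 0.48705406 -0.01508891  0.51414925]
```

View pics/t1.png

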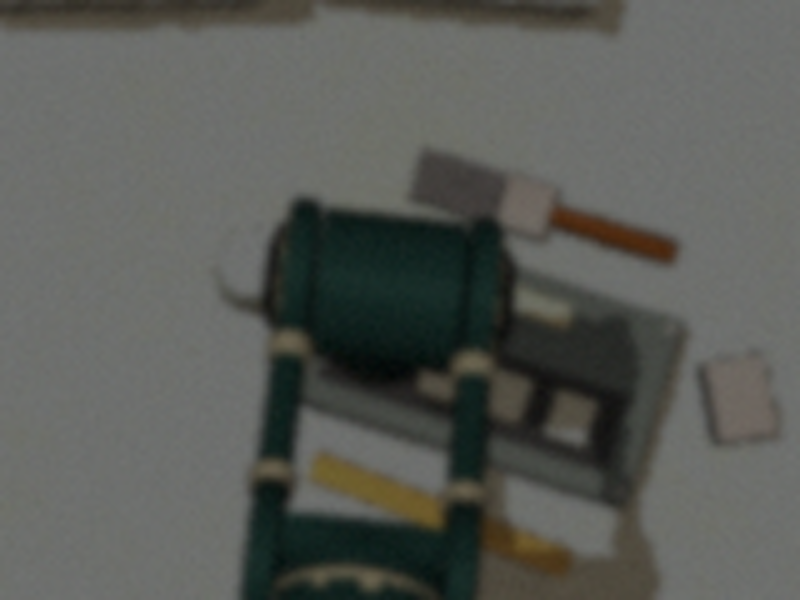

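Request:
step_arm:
  motion:
    - [[0,0,0,-0.006,0,0,0],[0,0,0,-0.012,0,0,0],[0,0,0,-0.016,0,0,0],[0,0,0,-0.02,0,0,0],[0,0,0,-0.02,0,0,0],[0,0,0,-0.02,0,0,0],[0,0,0,-0.02,0,0,0],[0,0,0,-0.02,0,0,0]]

```text
time: 3.45
tool_pos: [0.5041, -0.0182, 0.1011]
tcp_rot: [0.471, 3.103, 0.0]
wrist_force: [-0.3, 0.1, -0.5]
width: -0.001
```

```bash
cat > tip.py <<'E'
from h import *
s=read_state();im,d=read_camera("side");P=cloud("side",d);x,y,z=s["tool_pos"]
w=(d>0)&(abs(P[...,0]-x)<.03)&(abs(P[...,1]-y)<.03)&(P[...,2]>.078)&(P[...,2]<.2)
q=P[w];o=q[q[:,2].argsort()][:8];print(o.round(4).tolist());print(s["time"],s["tool_pos"],s["wrist_force"])
E
python3 tip.py
```

```text
[[0.5107, -0.0221, 0.1192], [0.508, -0.0228, 0.1203], [0.498, -0.0211, 0.1213], [0.4954, -0.0209, 0.1217], [0.5002, -0.0226, 0.122], [0.505, -0.0244, 0.1222], [0.5122, -0.0274, 0.1228], [0.5024, -0.0246, 0.1229]]
3.45 [ 0.50405213 -0.01818083  0.10105064] [-0.33405014  0.10014189 -0.47660583]
```

Request:
step_arm:
  motion:
    - [[0,0,0,-0.004,0,0,0],[0,0,0,-0.007,0,0,0],[0,0,0,-0.008,0,0,0],[0,0,0,-0.009,0,0,0],[0,0,0,-0.01,0,0,0],[0,0,0,-0.0105,0,0,0],[0,0,0,-0.0105,0,0,0],[0,0,0,-0.0105,0,0,0]]

```text
time: 4.5
tool_pos: [0.5041, -0.0182, 0.0906]
tcp_rot: [0.471, 3.103, 0.0]
wrist_force: [0.3, -0.2, 0.1]
width: -0.002
```

```bash
python3 tip.py
```

```text
[[0.51, -0.0236, 0.1106], [0.5123, -0.025, 0.1112], [0.5049, -0.0231, 0.1114], [0.4975, -0.021, 0.1115], [0.5072, -0.0245, 0.112], [0.4949, -0.0209, 0.112], [0.4997, -0.0228, 0.1124], [0.502, -0.0245, 0.1132]]
4.5 [ 0.50407851 -0.01817183  0.09059116] [ 0.25424501 -0.21206993  0.08077987]
```

Request:
step_arm:
  motion:
    - [[0,0,0,-0.001,0,0,0],[0,0,0,-0.002,0,0,0],[0,0,0,-0.003,0,0,0],[0,0,0,-0.004,0,0,0],[0,0,0,-0.004,0,0,0],[0,0,0,-0.004,0,0,0],[0,0,0,-0.004,0,0,0],[0,0,0,-0.004,0,0,0]]

```text
time: 5.55
tool_pos: [0.5041, -0.0182, 0.0867]
tcp_rot: [0.471, 3.102, 0.0]
wrist_force: [0.7, 0.5, -0.1]
width: -0.002
```

```bash
python3 - <<'E'
from h import *
s=read_state();print(s["time"],s["tool_pos"],s["wrist_force"])
im,d=read_camera("side");P=cloud("side",d)
for v in range(188,218,2): print(v,[(int(im[v,u].mean()),P[v,u].round(3).tolist()) for u in (288,292)])
cv2.imwrite("pics/s2.png",cv2.resize(im[140:260,220:380],(800,600),interpolation=2))
E
```

```text
5.55 [ 0.50412656 -0.0181879   0.08665323] [ 0.69742726  0.45895005 -0.09469471]
188 [(20, [0.49, -0.065, 0.178]), (13, [0.499, -0.069, 0.178])]
190 [(14, [0.494, -0.047, 0.157]), (10, [0.501, -0.057, 0.163])]
192 [(16, [0.497, -0.03, 0.138]), (15, [0.507, -0.03, 0.136])]
194 [(19, [0.497, -0.029, 0.131]), (15, [0.506, -0.032, 0.131])]
196 [(22, [0.497, -0.027, 0.123]), (15, [0.506, -0.031, 0.124])]
198 [(24, [0.496, -0.026, 0.116]), (13, [0.506, -0.03, 0.117])]
200 [(90, [0.508, 0.037, 0.057]), (81, [0.519, 0.033, 0.058])]
202 [(117, [0.506, 0.027, 0.059]), (118, [0.517, 0.024, 0.058])]
204 [(97, [0.505, 0.021, 0.056]), (100, [0.514, 0.015, 0.059])]
206 [(162, [0.499, -0.006, 0.072]), (104, [0.509, -0.011, 0.074])]
208 [(185, [0.497, -0.013, 0.071]), (118, [0.507, -0.017, 0.072])]
210 [(150, [0.496, -0.02, 0.071]), (120, [0.505, -0.024, 0.072])]
212 [(127, [0.494, -0.028, 0.071]), (126, [0.504, -0.03, 0.07])]
214 [(90, [0.493, -0.032, 0.067]), (91, [0.502, -0.036, 0.069])]
216 [(76, [0.493, -0.03, 0.059]), (78, [0.503, -0.034, 0.06])]
```

View pics/s2.png

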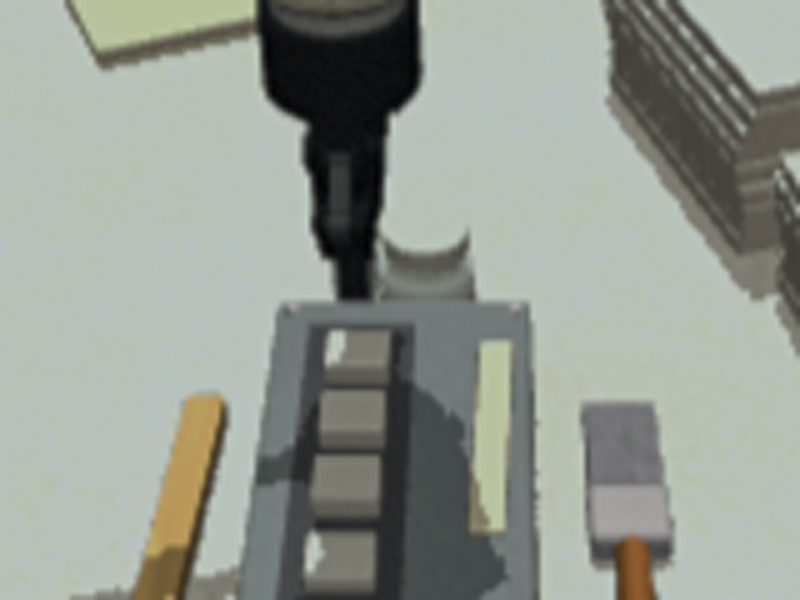

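Request:
step_arm:
  motion:
    - [[0,0,0,-0.006,0,0,0],[0,0,0,-0.014,0,0,0],[0,0,0,-0.019,0,0,0],[0,0,0,-0.022,0,0,0],[0,0,0,-0.024,0,0,0],[0,0,0,-0.025,0,0,0],[0,0,0,-0.025,0,0,0],[0,0,0,-0.025,0,0,0]]

```text
time: 6.6
tool_pos: [0.5043, -0.0182, 0.0618]
tcp_rot: [0.471, 3.102, 0.0]
wrist_force: [-0.8, -0.5, -0.8]
width: 0.003
```

```bash
python3 - <<'E'
from h import *
s=read_state();print(s["time"],s["tool_pos"],s["wrist_force"])
im,d=read_camera("side");P=cloud("side",d)
for v in range(198,218): print(v,[(int(im[v,u].mean()),P[v,u].round(4).tolist()) for u in (288,292)])
E
```

```text
6.6 [ 0.50427162 -0.01817668  0.06183027] [-0.76700964 -0.49558133 -0.8051802 ]
198 [(13, [0.4926, -0.0467, 0.1326]), (11, [0.5021, -0.0492, 0.1323])]
199 [(18, [0.4935, -0.0407, 0.1245]), (13, [0.5021, -0.0484, 0.1285])]
200 [(30, [0.496, -0.0273, 0.1102]), (12, [0.5055, -0.0314, 0.1112])]
201 [(35, [0.4956, -0.0281, 0.1077]), (13, [0.5054, -0.0313, 0.1078])]
202 [(36, [0.4957, -0.027, 0.1035]), (11, [0.5054, -0.0304, 0.1038])]
203 [(42, [0.4948, -0.0305, 0.1032]), (12, [0.5054, -0.0295, 0.0998])]
204 [(44, [0.4952, -0.0279, 0.0976]), (13, [0.5054, -0.029, 0.0961])]
205 [(44, [0.4953, -0.0261, 0.0928]), (10, [0.5044, -0.0332, 0.0964])]
206 [(57, [0.496, -0.0219, 0.0859]), (16, [0.5047, -0.0309, 0.091])]
207 [(92, [0.4959, -0.0216, 0.0823]), (62, [0.5063, -0.0224, 0.0803])]
208 [(121, [0.4968, -0.016, 0.0741]), (106, [0.5076, -0.0155, 0.071])]
209 [(122, [0.496, -0.0193, 0.0735]), (120, [0.507, -0.0175, 0.0693])]
210 [(119, [0.4962, -0.017, 0.0681]), (120, [0.5056, -0.0237, 0.0713])]
211 [(120, [0.4947, -0.0243, 0.071]), (120, [0.5043, -0.0291, 0.0726])]
212 [(125, [0.4933, -0.0307, 0.0733]), (126, [0.5038, -0.031, 0.0709])]
213 [(106, [0.4931, -0.0307, 0.0699]), (106, [0.5031, -0.0334, 0.0696])]
214 [(90, [0.4932, -0.0292, 0.0651]), (92, [0.503, -0.0331, 0.0659])]
215 [(88, [0.4928, -0.0303, 0.0626]), (88, [0.5027, -0.0339, 0.0632])]
216 [(77, [0.4925, -0.0311, 0.0599]), (78, [0.5029, -0.0325, 0.0585])]
217 [(62, [0.4919, -0.0332, 0.0583]), (62, [0.5015, -0.0386, 0.0605])]
```

Request:
step_arm:
  motion:
    - [[0,0,0,-0.003,0,0,0],[0,0,0,-0.006,0,0,0],[0,0,0,-0.008,0,0,0],[0,0,0,-0.009,0,0,0],[0,0,0,-0.01,0,0,0],[0,0,0,-0.0105,0,0,0],[0,0,0,-0.011,0,0,0],[0,0,0,-0.011,0,0,0]]

```text
time: 7.65
tool_pos: [0.5041, -0.0182, 0.0508]
tcp_rot: [0.471, 3.102, 0.0]
wrist_force: [-1.7, -0.3, 1.8]
width: -0.0
```

```bash
cat > f.py <<'E'
from h import *
F=[];Z=[]
for i in range(5):
    s=read_state();F.append(s["wrist_force"]);Z.append(s["tool_pos"])
    if i<4: im,d=read_camera("side")
print(s["time"],np.mean(Z,0).round(4),np.mean(F,0).round(2),np.std(F,0).round(2))
P=cloud("side",d)
for v in range(202,214): print(v,[(int(im[v,u].mean()),P[v,u].round(4).tolist()) for u in (288,292)])
E
python3 f.py
```

```text
7.85 [ 0.5041 -0.0182  0.0508] [-1.99  0.03  2.99] [0.42 0.37 0.63]
202 [(11, [0.4923, -0.0445, 0.1181]), (11, [0.5016, -0.0487, 0.1192])]
203 [(30, [0.4951, -0.0293, 0.1021]), (10, [0.5055, -0.0292, 0.0995])]
204 [(42, [0.4951, -0.0283, 0.098]), (14, [0.5051, -0.0306, 0.0974])]
205 [(45, [0.4951, -0.0273, 0.0938]), (14, [0.5049, -0.0308, 0.0943])]
206 [(45, [0.496, -0.0221, 0.086]), (14, [0.5043, -0.0327, 0.0926])]
207 [(55, [0.496, -0.0206, 0.0815]), (16, [0.5047, -0.0302, 0.0871])]
208 [(60, [0.4956, -0.0219, 0.0792]), (14, [0.5043, -0.0313, 0.0847])]
209 [(65, [0.4956, -0.0214, 0.0753]), (15, [0.5041, -0.0318, 0.0818])]
210 [(81, [0.4954, -0.0213, 0.0718]), (52, [0.5058, -0.0227, 0.0704])]
211 [(111, [0.4955, -0.0198, 0.0671]), (107, [0.505, -0.0256, 0.0695])]
212 [(121, [0.4941, -0.0266, 0.0696]), (121, [0.5042, -0.029, 0.0691])]
213 [(126, [0.4933, -0.0298, 0.0691]), (125, [0.5034, -0.0323, 0.0686])]
```

Request:
step_arm:
  motion:
    - [[0,0,0,0.012,0,0,0],[0,-0.006,-0.02,0.015,0,0,0],[0,-0.0148,-0.0465,0.015,0,0,0],[0,-0.0148,-0.0465,0.01,0,0,0],[0,-0.0148,-0.0465,0.005,0,0,0],[0,-0.0148,-0.0465,0.002,0,0,0],[0,-0.0148,-0.0465,0.0003,0,0,0],[0,-0.0148,-0.0465,0.0003,0,0,0]]

```text
time: 8.85
tool_pos: [0.4894, -0.0642, 0.0511]
tcp_rot: [0.47, 3.103, 0.001]
wrist_force: [-1.7, 1.3, 3.6]
width: -0.002
```

```bash
sed -i '/^P=cloud/,$d' f.py; python3 f.py
```

```text
9.05 [ 0.4894 -0.0642  0.0513] [-1.18  1.46  2.43] [0.51 0.24 0.82]
```

Key 2 behaves as free (about 2.4–3 N, yielding about 2 mm). Next key 3.

Request:
step_arm:
  motion:
    - [[0,0,0,0.012,0,0,0],[0,-0.006,-0.02,0.015,0,0,0],[0,-0.0138,-0.0463,0.015,0,0,0],[0,-0.0138,-0.0463,0.01,0,0,0],[0,-0.0138,-0.0463,0.005,0,0,0],[0,-0.0138,-0.0463,0.002,0,0,0],[0,-0.0138,-0.0463,0.0003,0,0,0],[0,-0.0138,-0.0463,0.0001,0,0,0]]

```text
time: 10.05
tool_pos: [0.4755, -0.11, 0.0513]
tcp_rot: [0.47, 3.103, 0.002]
wrist_force: [-2.0, 1.4, 2.9]
width: 0.003
```

```bash
python3 f.py
```

```text
10.25 [ 0.4757 -0.1102  0.0514] [-1.33  1.56  2.73] [0.88 0.2  0.41]
```

Request:
step_arm:
  motion:
    - [[0,0,0,0.012,0,0,0],[0,-0.006,-0.02,0.015,0,0,0],[0,-0.0139,-0.0463,0.015,0,0,0],[0,-0.0139,-0.0463,0.01,0,0,0],[0,-0.0139,-0.0463,0.005,0,0,0],[0,-0.0139,-0.0463,0.002,0,0,0],[0,-0.0139,-0.0463,0.0,0,0,0],[0,-0.0139,-0.0463,-0.0002,0,0,0]]

```text
time: 11.25
tool_pos: [0.4619, -0.1563, 0.0511]
tcp_rot: [0.469, 3.103, 0.002]
wrist_force: [-1.2, -0.8, -0.9]
width: -0.002
```

```bash
python3 f.py
```

```text
11.45 [ 0.462  -0.1565  0.0513] [-0.49 -0.55 -0.34] [0.45 0.47 0.34]
```

Request:
step_arm:
  motion:
    - [[0,0,0,-0.0005,0,0,0],[0,0,0,-0.001,0,0,0],[0,0,0,-0.0013,0,0,0],[0,0,0,-0.0015,0,0,0],[0,0,0,-0.0015,0,0,0],[0,0,0,-0.0015,0,0,0],[0,0,0,-0.0015,0,0,0],[0,0,0,-0.0015,0,0,0]]

```text
time: 12.45
tool_pos: [0.4621, -0.1567, 0.05]
tcp_rot: [0.47, 3.102, 0.001]
wrist_force: [0.2, -0.8, -1.0]
width: -0.003
```

```bash
python3 f.py
```

```text
12.65 [ 0.4621 -0.1566  0.05  ] [ 0.07 -0.24 -0.23] [0.12 0.36 0.65]
```

Request:
step_arm:
  motion:
    - [[0,0,0,-0.0004,0,0,0],[0,0,0,-0.0008,0,0,0],[0,0,0,-0.0008,0,0,0],[0,0,0,-0.0008,0,0,0],[0,0,0,-0.0008,0,0,0],[0,0,0,-0.0008,0,0,0],[0,0,0,-0.0008,0,0,0],[0,0,0,-0.0008,0,0,0]]

```text
time: 13.65
tool_pos: [0.4622, -0.1567, 0.0492]
tcp_rot: [0.47, 3.102, 0.001]
wrist_force: [-1.1, 1.5, 4.4]
width: 0.003
```

```bash
python3 f.py
```

```text
13.85 [ 0.4622 -0.1567  0.0492] [-1.36  1.16  4.73] [0.41 0.36 0.52]
```

Request:
step_arm:
  motion:
    - [[0,0,0,0.005,0,0,0],[0,0,0,0.01,0,0,0],[0,0,0,0.01,0,0,0],[0,0,0,0.01,0,0,0],[0,0,0,0.01,0,0,0],[0,0,0,0.01,0,0,0],[0,0,0,0.01,0,0,0],[0,0,0,0.01,0,0,0]]

```text
time: 14.85
tool_pos: [0.4622, -0.1567, 0.0592]
tcp_rot: [0.47, 3.102, 0.001]
wrist_force: [1.0, 0.3, 0.3]
width: 0.003
```

```bash
python3 f.py; python3 - <<'E'
from h import *
im,d=read_camera("side");P=cloud("side",d)
for u,v in((291,210),(290,223),(289,236),(288,252)):
    print(np.median(P[v-2:v+3,u-4:u+5].reshape(-1,3),0).round(4))
cv2.imwrite("pics/s3.png",cv2.resize(im[170:290,220:380],(800,600),interpolation=2))
E
```

```text
15.05 [ 0.4622 -0.1567  0.0592] [ 0.3   0.36 -0.08] [0.48 0.28 0.38]
[ 0.4688 -0.1922  0.2194]
[ 0.4687 -0.1791  0.1759]
[ 0.4573 -0.2107  0.1683]
[ 0.462  -0.1631  0.0686]
```

View pics/s3.png

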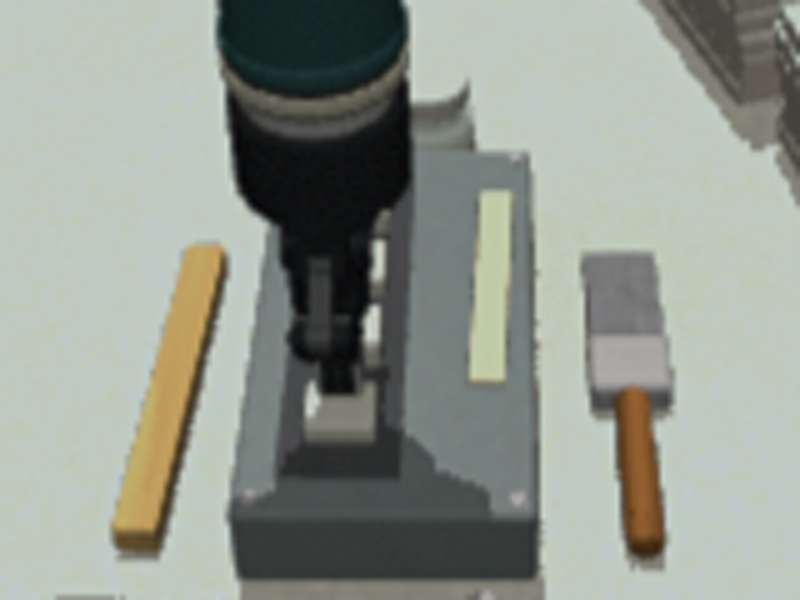

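Request:
step_arm:
  motion:
    - [[0,0,0,-0.006,0,0,0],[0,0,0,-0.01,0,0,0],[0,0,0,-0.012,0,0,0],[0,0,0,-0.0135,0,0,0],[0,0,0,-0.0145,0,0,0],[0,0,0,-0.0148,0,0,0],[0,0,0,-0.0148,0,0,0],[0,0,0,-0.0148,0,0,0]]

```text
time: 16.1
tool_pos: [0.462, -0.1566, 0.045]
tcp_rot: [0.47, 3.102, 0.001]
wrist_force: [-2.8, 0.7, 7.8]
width: -0.002
```

```bash
python3 f.py
```

```text
16.3 [ 0.462  -0.1566  0.045 ] [-3.18  1.14  7.2 ] [0.31 0.51 0.48]
```

Request:
step_arm:
  motion:
    - [[0,0,0,0.005,0,0,0],[0,0,0,0.02,0,0,0],[0,0,0,0.05,0,0,0],[0,0,0,0.09,0,0,0],[0,0,0,0.13,0,0,0],[0,0,0,0.16,0,0,0],[0,0,0,0.17,0,0,0],[0,0,0,0.17,0,0,0]]

```text
time: 17.3
tool_pos: [0.4621, -0.1567, 0.2153]
tcp_rot: [0.47, 3.101, 0.001]
wrist_force: [0.2, -0.4, -0.2]
width: -0.0
```

```bash
python3 f.py; python3 - <<'E'
from h import *
im,d=read_camera("side");P=cloud("side",d)
for u,v in((291,210),(290,223),(289,236),(288,251)):
    print(np.median(P[v-2:v+3,u-4:u+5].reshape(-1,3),0).round(4))
cv2.imwrite("pics/s4.png",cv2.resize(im[170:290,220:380],(800,600),interpolation=2))
E
```

```text
17.5 [ 0.4613 -0.1563  0.2138] [-0.15 -0.24  0.03] [0.25 0.32 0.35]
[ 0.5028 -0.0247  0.0729]
[ 0.4892 -0.0718  0.0718]
[ 0.4757 -0.1161  0.0721]
[ 0.4615 -0.1637  0.0723]
```

View pics/s4.png

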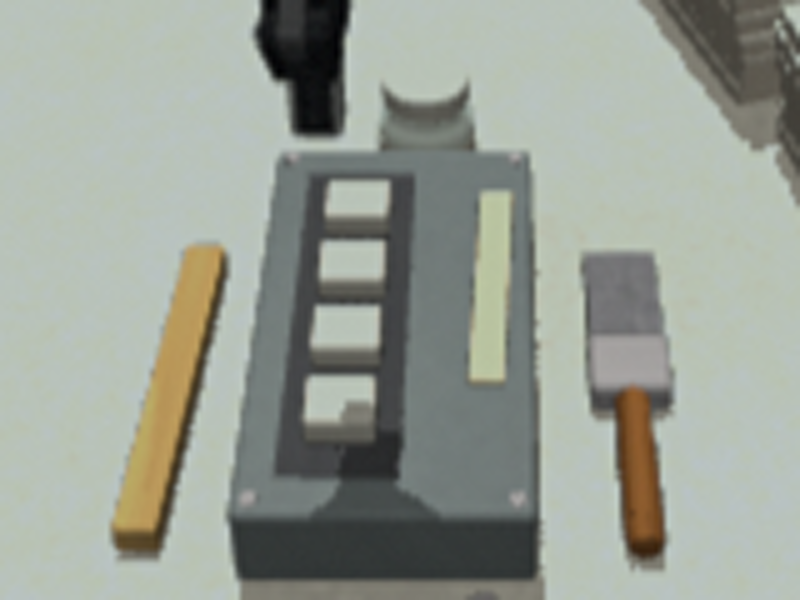

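All four keys now stand level (depth 71.8–72.9 mm in the side view, which reads about 2 mm high), with the caps at crop (357,205), (352,265), (345,330) and (340,405). The loose things in view have not moved and the fingers are clear.

```bash
python3 -c "
from workcell import *
print(finish_job())"
```

```text
the job is handed in; nothing more can be done
None
```

The latched key was key 4, the rightmost. It is now released, all four keys stand level, and the job is handed in with about 17.5 s of the 53 s used.

- **Taps:** I tapped keys 1 to 4 in order with closed fingertips, lifting off after each. Keys 1–3 gave way about 2 mm at 2.4–3 N, so they were free. Key 4 was first met about 4 mm lower and stood firm. Its tap came out at about 4.7 N, above the 1–3 N guideline and slightly above its 4.3 N yield, but it was still down after I lifted off.
- **Release:** I pressed key 4 in by about 4.2 mm at roughly 7.5 N, then lifted clear.
- **Last checks:** In the side camera the four key tops read 72.9, 71.8, 72.1 and 72.3 mm. That camera reads about 2 mm high, so they are level at the up height. The wrist force was back to about 0. The bone folder, stick and brush look unmoved in the last picture. I did not re-measure the jar, steel weight or notebooks, but the arm met no contact near them.
- **Disagreement:** The reported TCP height did not match the stated 22 mm fingertip offset. The camera and the contacts put the fingertips about 17 mm above the reported TCP, roughly 39 mm higher than expected. I used the camera and contact forces for height instead.

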